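Sort instrument cassettes into colour docks and dose the detergent

TASK

Sort the used instrument cassettes for the wash: slide the two blue ones into the dock with the blue mat and the red one into the dock with the red mat, each fully inside and flat on the counter all the while, not lifted or tipped. When all three are in, press the green pump of the detergent dispenser right down and let it spring back up to dose the wash. Leave everything else on the counter where it stands.

Things in the scene. Friction and masses are not known exactly. Their poses are not given: they have to be found in the camera images.
- blue_cassette_a: loaded blue plastic instrument cassette (a flat closed case with a slotted steel window in its lid), 80 (own x) x 100 (own y) x 28 mm tall, 0.2 to 0.4 kg; too wide to grip comfortably. Lies flat and loose on the counter in the middle aisle between the docks; the three lie one beyond the other along x, the 100 mm side roughly along world y. Origin: centre of the underside, z up
- blue_cassette_b: loaded blue plastic instrument cassette (a flat closed case with a slotted steel window in its lid), 80 (own x) x 100 (own y) x 28 mm tall, 0.2 to 0.4 kg; too wide to grip comfortably. Lies flat and loose on the counter in the middle aisle between the docks; the three lie one beyond the other along x, the 100 mm side roughly along world y. Origin: centre of the underside, z up
- red_cassette: loaded red plastic instrument cassette (a flat closed case with a slotted steel window in its lid), 80 (own x) x 100 (own y) x 28 mm tall, 0.2 to 0.4 kg; too wide to grip comfortably. Lies flat and loose on the counter in the middle aisle between the docks; the three lie one beyond the other along x, the 100 mm side roughly along world y. Origin: centre of the underside, z up
- blue_mat: blue floor mat of the blue dock, 378 mm along world x, 128 mm along world y, 1 mm thick (no step to slide over): it fills the dock. Either colour may be on the left (+y) or the right (-y). Origin: centre of the mat, on the counter
- red_mat: red floor mat of the red dock, 378 mm along world x, 128 mm along world y, 1 mm thick (no step to slide over): it fills the dock. Either colour may be on the left (+y) or the right (-y). Origin: centre of the mat, on the counter
- dock_left: fixed steel dock on the robot's left (+y), a three-sided fence 34 mm tall and 6 mm thick: a back wall on its +y side, a wall at each x end, no floor, open along the whole long side that faces the middle aisle. Inside 380 mm (x) by 130 mm (y). Origin: centre of the inside, at counter height; axes along the world's. The coloured mat in it shows which cassettes it is for
- dock_right: fixed steel dock on the robot's right (-y), a three-sided fence 34 mm tall and 6 mm thick: a back wall on its -y side, a wall at each x end, no floor, open along the whole long side that faces the middle aisle. Inside 380 mm (x) by 130 mm (y). Origin: centre of the inside, at counter height; axes along the world's. The coloured mat in it shows which cassettes it is for
- dispenser: fixed white detergent bottle with a green band (72 mm across, 136 mm to the neck) on a white base plate, outside one of the docks, left or right. A green pump head stands on top, its spout pointing to -x over a small grey dosing cup (48 mm across, 46 mm tall) 68 mm to -x of the bottle. Origin: centre of the bottle, at counter height
- pump_top (a point): centre of the top face of the green pump head, a flat disc 42 mm across and 12 mm thick; 172 mm above the counter when up
- pump (a joint): travel of the pump head: 0 up (sprung, at rest), 0.014 m fully down; takes about 8 N to hold it down
- wipes_tub: bystander: white plastic tub with a blue screw cap, 84 mm across, 160 mm tall, standing outside the dock that has no dispenser beside it; origin: centre of the underside
- steel_bowl: bystander: small round steel bowl, 90 mm across, 40 mm tall, at the left; origin: centre of the underside
- swab_jar: bystander: glass jar with a steel cap, 76 mm across, 90 mm tall, at the far left; origin: centre of the underside
- timer: bystander: flat grey timer with a black display, 60 x 80 x 22 mm, at the far side; origin: centre of the underside
- pen_cup: bystander: open black cup, 72 mm across, 90 mm tall, at the far right; origin: centre of the underside
- spatula: bystander: spatula, 180 mm long, lying across the far end of the aisle; origin: middle of its length
Things that resemble listed ones, but are neither listed nor needed, are in the scene too. What is shaped like the blue_cassette_a but orange or purple is not meant.

How it is judged:
By the outcome, as a careful person would: the job done as asked, in the order asked, and still so for the second after the job is handed in, with the robot touching nothing.
It also fails if it takes over 58 s, if anything falls off the work surface, if the arm or the gripper's body presses on something with over 40 N, if the wrist force passes 120 N, or if a joint passes its speed limit or range.

ROBOT

A 7-joint arm with a two-finger parallel gripper is mounted at the origin on the work surface. World frame = base frame: x ahead of the robot, y to its left, z up, the work surface at z = 0. Lengths are in mm, angles in rad, forces in N, time in s.
With the tool pointing down it reaches from about 400 to 900 mm from the base axis. Payload 5.6 kg.
Tool frame: the origin (TCP) lies on the centre line of the jaws, within the pads' length; the fingertips stand arm.tcp_to_tips ahead of it and the grasp point (between the pads) lies 6 mm ahead of it (arm.tcp_to_tips is the distance from the TCP to the fingertips, in mm); z points along the fingers, y is the line along which they close (so a half turn about z gives the same grasp; the last joint's range is limited). The gripper opens to 92 mm and grips with 3 to 60 N. Pads are 20 mm wide; open, the fingers measure 128 mm over their backs; the gripper's body (75 mm by 189 mm) begins 69 mm behind the grasp point.
Start: joints at [-1.209, 0.468, -0.012, 1.603, 0.006, 1.071, -0.056], TCP at [256.034, 597.458, 200.892] pointing down, gripper open.
Joint ranges: [-2.53, 2.53], [-0.31, 2.02], [-1.57, 1.55], [0.28, 2.44], [-1.29, 4.43], [0.15, 1.84], [-2.92, 2.92]. Speed limits (rad/s): [2.57, 2.57, 3.14, 3.14, 3.14, 3.14, 3.14].

INTERFACE

Orientations are given as a unit quaternion [w, x, y, z].
In Python, from plant import arm gives the robot as it stands. The module is installed in compiled form; this text tells all that it offers.
- The arm moves only by the tool step_arm, never from a script. Its argument "commands" is one flat list of numbers, 6 for each row, row after row: the shift along the world's x, y, z each as a share of 0.8 m, from -1 to 1, then the turn, a rotation vector about the world's x, y, z each as a share of 180 degrees, from -1 to 1. A call has 1 to 8 rows; each row is the pose to reach, as a shift and turn from the pose commanded when the call began, turning the shorter way round; what a row does not reach only later rows make up. A row lasts 1/10 s, in which the tool goes at most 50 mm and 8.59 degrees, less where a joint would pass 70% of its speed; a pose out of reach is approached as far as the arm can. A call with a number of a shift or a turn outside -1 to 1 is refused whole. A call with a gripper value outside its range is refused whole. "hand" is the opening, from 0 (shut) to 1 (fully open), set as the call begins (left out, the last holds). The fingers move at their own pace and stop on an object; "grip_force" is the grip in N (left out, the last holds). Time passes only in rows, so rows that repeat a pose let the fingers close. It gives the time, the measured TCP pose, the force, the opening and the grip force at its end, in the units of the state.
- arm.read_state(): the state, without advancing time (a new reading comes with each control period).
- arm.camera(name): name is "side" or "top"; returns a dict with "frame" (480x640x3 uint8, red, green, blue), "intrinsics" (3x3 intrinsics, pixels), "k1" (the pictures are not rectified: a ray, as slopes to the right and down, at radius r is drawn at 1 + k1 r^2 times it, then the intrinsics apply), "R" (3x3) and "t" (3): a world point X has camera coordinates R X + t. Camera axes: x right, y down, z forward; pixel columns grow to the right and rows downward; lengths in mm; the calibration is good to about 2 mm. A picture is of the moment at which its call begins. There is no depth.
- arm.close_job(): hands the job in; it is judged then, once.
The state is a dict: "time_s": time; "qpos": joint angles; "joint_velocities": joint speeds; "joint_torque": joint torques, N m; "eef_pos": TCP position; "ee_rot": TCP orientation; "ft_force": force on the tool from outside, world axes, zero at the start; "ft_torque": the same for the moment, N m; "finger_gap": finger opening in mm; "grip_force": force on a finger pad.
Only numpy, scipy, OpenCV 4.12 (cv2) and the standard library are available. Lean on these libraries where they do the work, as an engineer would, in place of code of your own. Each camera call takes 0.05 s, during which the arm holds its last target. There are 200 camera calls.

## Working session

There is one attempt and no reset: what is moved stays moved. The work goes in short steps, Python scripts to look and compute and a tool call to move; the robot and the scene stay as the last step left them, time stands still between calls to the robot, and variables do not carry over. Pictures are saved under pics/ and viewed, at most 10 in all, crops included, and the job is handed in when it is done.

Besides the shell and the picture viewer there is one more tool, called by a JSON object that holds its "api" and its "payload", one argument or row to a line. step_arm: Moves the arm, as the interface text tells. Shift numbers are shares of 0.8 m and turn numbers shares of 180 degrees, none past 1 either way. Its arguments: {"type":"object","properties":{"commands":{"type":"array","items":{"type":"number"}},"hand":{"type":"number"},"grip_force":{"type":"number"}},"required":["commands"]}

```bash
mkdir -p pics; cat > h.py <<'E'
import numpy as np, cv2
from plant import arm
def ray(c,u,v):
    K=np.array(c["intrinsics"]);R=np.array(c["R"]);t=np.array(c["t"])
    d=np.array([(u-K[0,2])/K[0,0],(v-K[1,2])/K[1,1]]);s=d.copy()
    for _ in range(30): s=d/(1+c["k1"]*(s@s))
    return -R.T@t, R.T@np.array([s[0],s[1],1])
def onplane(c,u,v,z):
    o,d=ray(c,u,v); return o+d*(z-o[2])/d[2]
def proj(c,X):
    K=np.array(c["intrinsics"]);p=np.array(c["R"])@np.array(X,float)+np.array(c["t"]);s=p[:2]/p[2]
    s=s*(1+c["k1"]*(s@s)); return K[0,0]*s[0]+K[0,2],K[1,1]*s[1]+K[1,2]
def tri(c1,p1,c2,p2):
    o1,d1=ray(c1,*p1);o2,d2=ray(c2,*p2)
    s=np.linalg.lstsq(np.c_[d1,-d2],o2-o1,rcond=None)[0]
    a,b=o1+s[0]*d1,o2+s[1]*d2; return (a+b)/2,np.linalg.norm(a-b)
E
python3 - <<'E'
from h import *
import pickle
o={}
for n in("top","side"):
    c=arm.camera(n);o[n]=c;cv2.imwrite(f"pics/{n}0.png",c["frame"][:,:,::-1])
    print(n,-np.array(c["R"]).T@np.array(c["t"]),np.array(c["R"]).round(2).tolist())
pickle.dump(o,open("c0.pkl","wb"))
s=arm.read_state();print(arm.tcp_to_tips,s["eef_pos"],s["ee_rot"],s["time_s"],s["finger_gap"])
E
```

```text
top [ 360.96156341   68.25820338 1488.13007191] [[-0.02, -1.0, -0.0], [-0.99, 0.02, -0.12], [0.12, 0.0, -0.99]]
side [  165.31222909 -1036.51964171   753.23049352] [[0.96, -0.29, 0.02], [-0.12, -0.46, -0.88], [0.27, 0.84, -0.48]]
25.0 [255.87250269 596.95153748 200.0715691 ] [-9.26107045e-05  2.01064954e-01  9.79577615e-01 -7.55638007e-04] 0.1 92.03194745577213
```

View pics/top0.png

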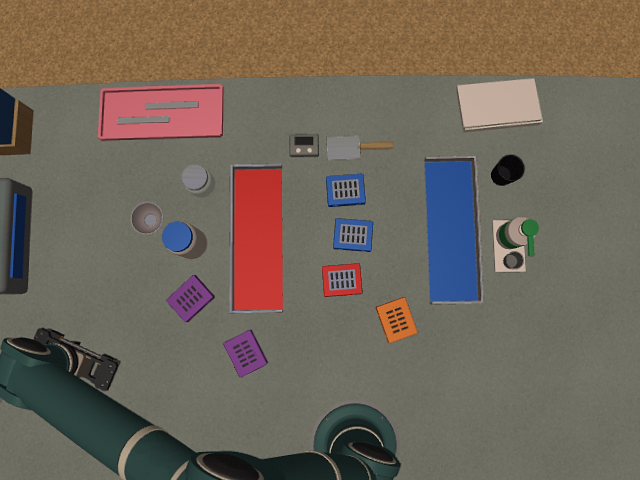

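View pics/side0.png

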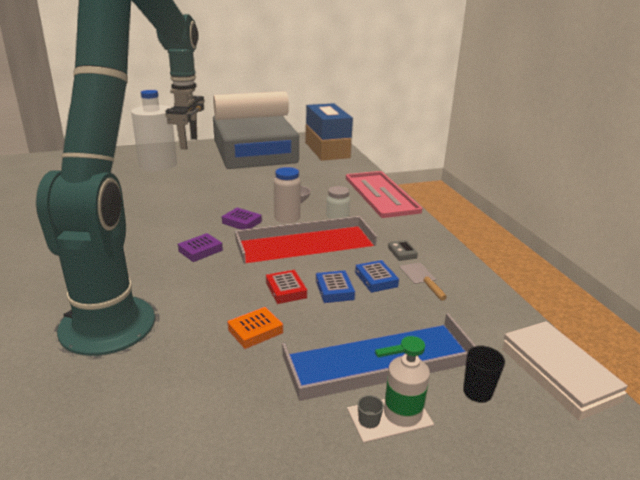

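The top view shows the red dock at left (u 231–283) and the blue dock at right (u 426–480). The cassettes are at blue (345,190), blue (353,235) and red (342,280). The pump is at about (529,228), outside the right dock.

```bash
cat >> h.py <<'E'
def mask(c,col):
    h=cv2.cvtColor(c["frame"],cv2.COLOR_RGB2HSV);H,S,V=h[...,0],h[...,1],h[...,2]
    m={"blue":(H>100)&(H<125),"red":(H<6)|(H>174),"green":(H>50)&(H<80)}[col]&(S>(150 if col!="green" else 130))&(V>50)
    return cv2.morphologyEx(m.astype(np.uint8)*255,cv2.MORPH_CLOSE,np.ones((3,3)))
def blobs(c,col,amin=60):
    cs,_=cv2.findContours(mask(c,col),cv2.RETR_EXTERNAL,cv2.CHAIN_APPROX_NONE)
    return [k for k in cs if cv2.contourArea(k)>amin]
def worldrect(c,k,z):
    P=np.array([onplane(c,*p,z)[:2] for p in k[:,0,:].astype(float)])
    (x,y),(w,h),a=cv2.minAreaRect(P.astype(np.float32)); 
    if w>h: w,h,a=h,w,a-90
    a=(a+90)%180-90
    return np.array([x,y,w,h,a]).round(1)
def cassettes(c):
    for col in("blue","red"):
        for k in blobs(c,col,300):
            r=worldrect(c,k,28)
            if r[0]<750 and 200<abs(r[0]) and abs(r[1])<400: print(col,r, np.array([onplane(c,*p,28)[:2] for p in k[:,0,:].astype(float)]).min(0).round(), np.array([onplane(c,*p,28)[:2] for p in k[:,0,:].astype(float)]).max(0).round())
E
python3 - <<'E'
from h import *
import pickle
o=pickle.load(open("c0.pkl","rb"));T,S=o["top"],o["side"]
cassettes(T)
for n in o:
  for col in("blue","red","green"):
    for k in blobs(o[n],col): print(n,col,cv2.contourArea(k),cv2.boundingRect(k),np.round(cv2.minAreaRect(k)[0],1))
# mats at z=1
for col in("blue","red"):
    k=max(blobs(T,col,300),key=cv2.contourArea);print("mat",col,worldrect(T,k,1))
    k=max([k for k in blobs(S,col,300)],key=cv2.contourArea);print("mat side",col,worldrect(S,k,1))
# heights via window/lid centres (steel window centroid in both): use min-area rect centres of cassette
E
```

```text
blue [548.   -4.5  80.1  98.6  -5.4] [504. -56.] [590.  46.]
blue [667.9  12.7  81.2  98.8   3.5] [625. -37.] [710.  64.]
blue [ 556.  -263.4  124.3  368.9   89.9] [ 371. -325.] [ 741. -201.]
red [430.8  27.4  79.5  99.    3.5] [389. -23.] [473.  78.]
red [543.1 245.5 125.4 371.9 -89.9] [357. 183.] [729. 308.]
top blue 641.0 (162, 222, 30, 30) [177.  236.5]
top blue 1073.5 (334, 219, 39, 33) [352.9 234.6]
top blue 917.5 (10, 194, 16, 84) [ 17.6 235.6]
top blue 1043.0 (326, 174, 39, 33) [345.3 189.9]
top blue 6211.5 (425, 162, 52, 139) [450.8 230.9]
top red 1097.5 (322, 263, 40, 34) [341.6 279.6]
top red 6503.5 (234, 169, 49, 141) [258. 239.]
top green 275.0 (522, 220, 17, 36) [532.3 236.9]
side blue 3752.5 (291, 326, 173, 59) [377. 353.]
side blue 349.5 (317, 271, 37, 31) [335.3 285.9]
side blue 330.5 (357, 261, 41, 30) [377.5 275.3]
side blue 149.0 (276, 168, 22, 11) [286.5 173. ]
side red 926.0 (266, 270, 41, 34) [286.6 286. ]
side red 2572.0 (241, 227, 132, 36) [306.6 243.6]
side green 612.5 (386, 386, 40, 29) [404.2 401.4]
side green 483.0 (376, 336, 49, 21) [399.9 345.9]
mat blue [ 559.6 -269.5  126.6  375.7   89.9]
mat side blue [ 561.5 -253.6   91.7  366.3  -90. ]
mat red [546.5 248.8 127.7 378.7 -89.9]
mat side red [544.  247.6 129.3 376.   89.9]
```

```bash
python3 - <<'E'
from h import *
import pickle
o=pickle.load(open("c0.pkl","rb"));T,S=o["top"],o["side"]
def tr(u,v,n): return tri(T,u,S,v)
# lid windows: hull centre of non-coloured blob inside each cassette -> lid rect centre in both views
def win(c,box):
    x,y,w,h=box; hs=cv2.cvtColor(c["frame"][y:y+h,x:x+w],cv2.COLOR_RGB2HSV)
    m=((hs[...,1]<110)&(hs[...,2]>120)).astype(np.uint8); m[:3]=0;m[-4:]=0;m[:,:4]=0;m[:,-4:]=0
    p=cv2.findNonZero(m); r=cv2.minAreaRect(p); return r[0][0]+x,r[0][1]+y
for n,a,b in(("A",(334,219,39,33),(317,271,37,31)),("B",(326,174,39,33),(357,261,41,30)),("red",(322,263,40,34),(266,270,41,34))):
    P,e=tri(T,win(T,a),S,win(S,b));print(n,"lid window",P.round(1),round(e,1))
g=mask(T,"green");kt=max([k for k in blobs(T,"green")],key=cv2.contourArea)
m=np.zeros_like(g);cv2.drawContours(m,[kt],-1,255,-1)
ys=np.nonzero(m)[0]; 
for r in range(218,260): 
    q=np.nonzero(m[r])[0]
    if len(q):print(r,q.min(),q.max(),end="; ")
print()
gs=mask(S,"green")
for r in range(334,360):
    q=np.nonzero(gs[r,370:430])[0]
    if len(q):print(r,q.min()+370,q.max()+370,end="; ")
print()
for z in(172,):
  for p in((530.5,228),(530.5,229)): print(onplane(T,*p,z).round(1),proj(S,onplane(T,*p,z)))
# mat y edges / orange position
h=cv2.cvtColor(T["frame"],cv2.COLOR_RGB2HSV)
mo=((h[...,0]>8)&(h[...,0]<20)&(h[...,1]>200)).astype(np.uint8);mo[:280]=0
k=max(cv2.findContours(mo,0,1)[0],key=cv2.contourArea);print("orange",worldrect(T,k,28))
E
```

```text
A lid window [549.6  -4.5  25. ] 1.1
B lid window [671.9  12.8  14.8] 3.6
red lid window [430.1  26.6  13.6] 2.7
220 527 532; 221 525 534; 222 524 536; 223 523 536; 224 522 537; 225 522 537; 226 522 537; 227 522 537; 228 522 538; 229 522 537; 230 523 537; 231 523 537; 232 524 536; 233 524 535; 234 525 534; 235 527 532; 236 528 532; 237 528 532; 238 528 532; 239 528 532; 240 528 532; 241 528 532; 242 528 532; 243 528 532; 244 528 532; 245 528 533; 246 528 533; 247 528 533; 248 528 533; 249 528 533; 250 528 533; 251 528 533; 252 529 533; 253 529 533; 254 529 533; 255 529 533; 
336 412 412; 337 406 416; 338 404 418; 339 403 420; 340 402 421; 341 402 422; 342 402 423; 343 401 423; 344 401 424; 345 399 424; 346 393 424; 347 388 423; 348 383 423; 349 378 423; 350 376 423; 351 376 422; 352 376 422; 353 376 421; 354 377 418; 355 377 414; 356 378 379; 
[ 538.6 -425.3  172. ] (np.float64(412.9026374898317), np.float64(343.0176946073695))
[ 536.1 -425.2  172. ] (np.float64(411.5775109464274), np.float64(343.2146750186325))
orange [312.9 -75.4   3.2  95.8 -71.1]
```

{"api": "step_arm", "payload": {
  "commands": [0.28, -0.5, 0, 0, 0, -0.371, 0.28, -0.5, 0, 0, 0, -0.371, 0.28, -0.5, 0, 0, 0, -0.371, 0.28, -0.5, 0, 0, 0, -0.371, 0.28, -0.5, 0, 0, 0, -0.371, 0.28, -0.5, 0, 0, 0, -0.371, 0.28, -0.5, 0, 0, 0, -0.371, 0.28, -0.5, 0, 0, 0, -0.371],
  "hand": 0.42
}}

```text
time_s: 0.9
eef_pos: [451.9, 246.5, 200.8]
ee_rot: [-0.0, 0.709, 0.705, -0.0]
ft_force: [0.7, -0.5, -0.3]
finger_gap: 39.3
grip_force: 0.0
```

{"api": "step_arm", "payload": {
  "commands": [-0.025, -0.375, 0, 0, 0, 0, -0.025, -0.375, 0, 0, 0, 0, -0.025, -0.375, 0, 0, 0, 0, -0.025, -0.375, -0.02, 0, 0, 0, -0.025, -0.375, -0.08, 0, 0, 0, -0.025, -0.375, -0.14, 0, 0, 0, -0.025, -0.375, -0.14, 0, 0, 0, -0.025, -0.375, -0.14, 0, 0, 0]
}}

```text
time_s: 1.7
eef_pos: [426.8, -55.4, 84.8]
ee_rot: [-0.002, 0.709, 0.705, -0.005]
ft_force: [-1.1, -0.1, -0.5]
finger_gap: 38.3
grip_force: 0.0
```

{"api": "step_arm", "payload": {
  "commands": [0.005, 0, -0.04, 0, 0, 0, 0.005, 0, -0.065, 0, 0, 0, 0.005, 0, -0.065, 0, 0, 0, 0.005, 0.015, -0.065, 0, 0, 0, 0.005, 0.03, -0.065, 0, 0, 0, 0.005, 0.05, -0.065, 0, 0, 0, 0.005, 0.07, -0.065, 0, 0, 0, 0.005, 0.09, -0.065, 0, 0, 0]
}}

```text
time_s: 2.5
eef_pos: [436.2, 23.0, 38.3]
ee_rot: [0.0, 0.706, 0.708, 0.001]
ft_force: [0.2, 0.5, -0.5]
finger_gap: 38.6
grip_force: 0.0
```

{"api": "step_arm", "payload": {
  "commands": [-0.005, 0.02, -0.005, 0, 0, 0, -0.005, 0.04, -0.005, 0, 0, 0, -0.005, 0.06, -0.005, 0, 0, 0, -0.005, 0.08, -0.005, 0, 0, 0, -0.005, 0.1, -0.005, 0, 0, 0, -0.005, 0.12, -0.005, 0, 0, 0, -0.005, 0.14, -0.005, 0, 0, 0, -0.005, 0.15, -0.005, 0, 0, 0]
}}

```text
time_s: 3.3
eef_pos: [431.6, 143.7, 34.1]
ee_rot: [-0.0, 0.706, 0.709, 0.001]
ft_force: [0.8, -0.4, 0.7]
finger_gap: 38.6
grip_force: 0.0
```

```bash
python3 - <<'E'
from h import *
c=arm.camera("top");cv2.imwrite("pics/t1.png",c["frame"][130:430,180:580,::-1]);cassettes(c);print(arm.read_state()["eef_pos"])
E
```

```text
blue [548.1  -4.5  80.   98.7  -5.6] [504. -56.] [590.  46.]
blue [667.9  12.7  81.2  98.8   3.5] [625. -37.] [710.  64.]
blue [ 556.  -263.4  124.3  368.9   89.9] [ 371. -325.] [ 741. -201.]
red [430.7  27.3  79.3  99.    3.8] [389. -23.] [473.  78.]
red [543.4 246.4 124.6 371.1  89.6] [358. 183.] [729. 308.]
[431.69442591 144.25518369  33.96092651]
```

View pics/t1.png

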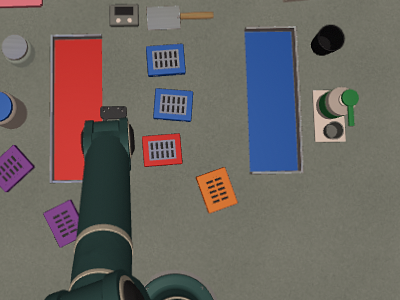

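The top crop shows the gripper already left of the red cassette, which has not moved (full-frame pixel about 342,280). The fingers must have passed over it. I'll check the side view, with the reported TCP projected into it.

```bash
python3 - <<'E'
from h import *
s=arm.read_state();c=arm.camera("side");im=c["frame"][:,:,::-1].copy()
p=s["eef_pos"];print(p,s["ee_rot"],s["qpos"],s["ft_force"],s["finger_gap"])
for q,col in((p,(0,255,255)),([p[0],p[1],p[2]-25],(255,0,255)),([p[0],p[1],0],(255,255,0))):
    u=proj(c,q);print(u);cv2.circle(im,tuple(int(round(x)) for x in u),2,col,-1)
cv2.imwrite("pics/s1.png",cv2.resize(im[180:340,180:400],None,fx=3.4,fy=3.4))
E
```

```text
[431.69442591 144.25518369  33.96092651] [-1.43219079e-04  7.05391289e-01  7.08816695e-01  1.41494764e-03] [-0.76295753  0.43826103  0.43874983  2.20887987 -0.3509597   0.55677671
 -0.0554221 ] [-1.52699592  1.17888672  0.05472745] 38.66956501801151
(np.float64(276.32458009104556), np.float64(255.738721651677))
(np.float64(276.4533041037788), np.float64(263.6867799986664))
(np.float64(276.4991526311936), np.float64(266.5026397941139))
```

View pics/s1.png

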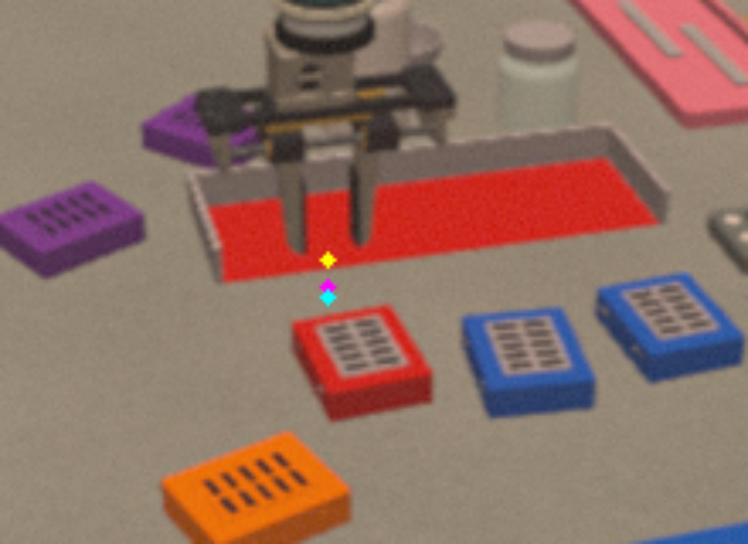

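The fingertips sit at about full-frame pixel (276.5,253), against a predicted (276.5,264). So they are really about 35 mm higher than the reported pose. I'll probe downwards carefully over the free counter.

{"api": "step_arm", "payload": {
  "commands": [0, 0, -0.006, 0, 0, 0, 0, 0, -0.012, 0, 0, 0, 0, 0, -0.018, 0, 0, 0, 0, 0, -0.025, 0, 0, 0, 0, 0, -0.025, 0, 0, 0]
}}

```text
time_s: 3.9
eef_pos: [430.9, 139.7, 12.0]
ee_rot: [-0.0, 0.707, 0.707, -0.001]
ft_force: [0.0, -0.0, -0.3]
finger_gap: 38.7
grip_force: 0.0
```

```bash
python3 - <<'E'
from h import *
s=arm.read_state();c=arm.camera("side");t=arm.camera("top");im=c["frame"][:,:,::-1].copy()
p=s["eef_pos"];print(p,s["ft_force"],proj(c,[p[0],p[1],p[2]-25]))
a=cv2.resize(im[180:300,220:340],None,fx=4,fy=4,interpolation=cv2.INTER_CUBIC)
cv2.imwrite("pics/s2.png",a)
E
```

```text
[430.92306598 139.7346511   11.99760919] [ 0.0023982  -0.01487522 -0.25342377] (np.float64(276.66954675983806), np.float64(271.4587217541262))
```

View pics/s2.png

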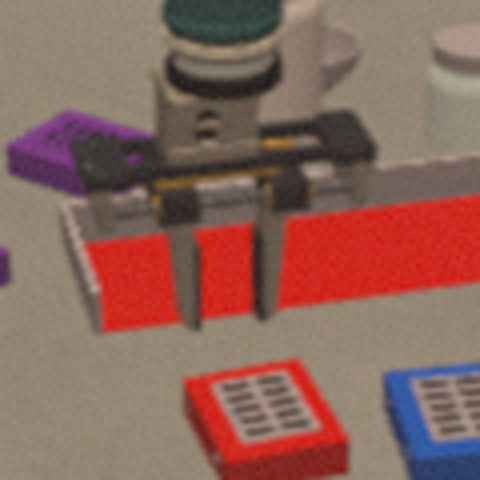

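```bash
python3 - <<'E'
from h import *
import pickle
o=pickle.load(open("c0.pkl","rb"));T,S=o["top"],o["side"]
p=[255.9,597.2,175.5];a=np.array([.394,.919,0])
q=[np.array(p)+s*55*a for s in(-1,1)]
for k in(0,35): print(k,[np.round(proj(S,x+[0,0,k]),1) for x in q],[np.round(proj(T,x+[0,0,k]),1) for x in q])
A=cv2.resize(S["frame"][70:170,140:240,::-1],(400,400),interpolation=cv2.INTER_CUBIC)
B=cv2.resize(T["frame"][310:410,30:130,::-1],(400,400),interpolation=cv2.INTER_CUBIC)
cv2.imwrite("pics/st.png",np.hstack([A,B]))
E
```

```text
0 [array([184.3, 160.8]), array([195.3, 149.2])] [array([123.3, 363.1]), array([ 82.4, 344.4])]
35 [array([183.3, 150.1]), array([194.4, 139. ])] [array([117.9, 364.6]), array([ 76.1, 345.4])]
```

View pics/st.png

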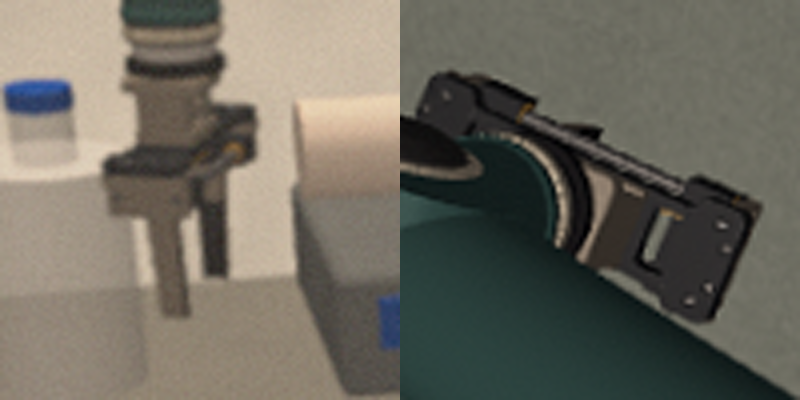

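The start pictures match a constant tool height error: the tips are really about 35 mm higher than reported, with x and y consistent. I'll work with reported z shifted by that amount, going back behind the red cassette.

{"api": "step_arm", "payload": {
  "commands": [0, 0, 0.06, 0, 0, 0, 0, -0.03, 0.08, 0, 0, 0, 0, -0.09, 0.08, 0, 0, 0, 0, -0.15, 0.08, 0, 0, 0, 0, -0.21, 0.08, 0, 0, 0, 0, -0.255, 0.08, 0, 0, 0, 0, -0.255, 0.04, 0, 0, 0, 0, -0.255, 0, 0, 0, 0]
}}

```text
time_s: 4.8
eef_pos: [432.8, -64.9, 13.1]
ee_rot: [0.001, 0.708, 0.706, 0.001]
ft_force: [0.3, -0.0, -0.1]
finger_gap: 38.7
grip_force: 0.0
```

{"api": "step_arm", "payload": {
  "commands": [0, 0, -0.006, 0, 0, 0, 0, 0, -0.012, 0, 0, 0, 0, 0, -0.018, 0, 0, 0, 0, 0, -0.018, 0, 0, 0]
}}

```text
time_s: 5.2
eef_pos: [432.0, -63.3, -1.0]
ee_rot: [0.0, 0.707, 0.707, 0.0]
ft_force: [0.3, 0.2, 0.2]
finger_gap: 38.8
grip_force: 0.0
```

{"api": "step_arm", "payload": {
  "commands": [0, 0.02, 0, 0, 0, 0, 0, 0.032, 0, 0, 0, 0, 0, 0.045, 0, 0, 0, 0, 0, 0.058, 0, 0, 0, 0, 0, 0.07, 0, 0, 0, 0, 0, 0.07, 0, 0, 0, 0]
}}

```text
time_s: 5.8
eef_pos: [432.0, -6.2, -1.2]
ee_rot: [0.0, 0.706, 0.708, 0.0]
ft_force: [-0.5, 0.4, 0.9]
finger_gap: 38.5
grip_force: 0.0
```

```bash
python3 - <<'E'
from h import *
s=arm.read_state();c=arm.camera("side");t=arm.camera("top")
p=s["eef_pos"];print(p,s["ft_force"]);cassettes(t)
A=cv2.resize(c["frame"][220:320,220:340,::-1],(480,400),interpolation=cv2.INTER_CUBIC)
B=cv2.resize(t["frame"][200:330,270:370,::-1],(308,400),interpolation=cv2.INTER_CUBIC)
cv2.imwrite("pics/p1.png",np.hstack([A,B]))
E
```

```text
[431.9769074   -6.22036475  -1.22011125] [-0.51942688  0.36420667  0.90605806]
blue [548.   -4.5  80.2  98.7  -5.6] [504. -56.] [590.  46.]
blue [667.9  12.7  81.2  98.8   3.5] [625. -37.] [710.  64.]
blue [ 556.  -263.4  124.3  368.9   89.9] [ 371. -325.] [ 741. -201.]
red [543.1 245.5 125.4 371.9 -89.9] [357. 183.] [729. 308.]
```

View pics/p1.png

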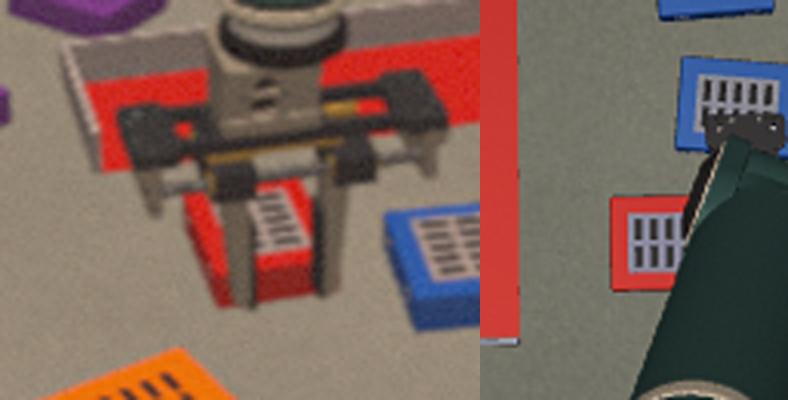

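The side crop shows both fingers low against the red cassette's near face. It has squared up and moved about 27 mm, as predicted. I'll continue the push.

{"api": "step_arm", "payload": {
  "commands": [0, 0.02, 0, 0, 0, 0, 0, 0.045, 0, 0, 0, 0, 0, 0.07, 0, 0, 0, 0, 0, 0.095, 0, 0, 0, 0, 0, 0.12, 0, 0, 0, 0, 0, 0.145, 0, 0, 0, 0, 0, 0.165, 0, 0, 0, 0, 0, 0.18, 0, 0, 0, 0]
}}

```text
time_s: 6.7
eef_pos: [431.5, 136.2, -1.5]
ee_rot: [0.0, 0.707, 0.707, -0.0]
ft_force: [0.4, -4.8, 4.5]
finger_gap: 38.5
grip_force: 2.7
```

{"api": "step_arm", "payload": {
  "commands": [0, 0.015, 0, 0, 0, 0, 0, 0.03, 0, 0, 0, 0, 0, 0.045, 0, 0, 0, 0, 0, 0.055, 0, 0, 0, 0, 0, 0.06, 0, 0, 0, 0, 0, 0.06, 0, 0, 0, 0]
}}

```text
time_s: 7.3
eef_pos: [431.4, 184.7, -1.6]
ee_rot: [-0.0, 0.707, 0.707, 0.0]
ft_force: [-0.3, -1.9, 1.3]
finger_gap: 38.7
grip_force: 0.8
```

{"api": "step_arm", "payload": {
  "commands": [0, 0.005, 0, 0, 0, 0, 0, 0.006, 0, 0, 0, 0, 0, -0.02, 0, 0, 0, 0, 0, -0.05, 0.02, 0, 0, 0, 0.02, -0.08, 0.07, 0, 0, 0, 0.05, -0.12, 0.1, 0, 0, 0, 0.1, -0.12, 0.1, 0, 0, 0, 0.146, -0.12, 0.1, 0, 0, 0]
}}

```text
time_s: 8.1
eef_pos: [550.4, 89.2, 80.0]
ee_rot: [-0.0, 0.707, 0.707, 0.002]
ft_force: [0.4, 0.6, -0.2]
finger_gap: 38.4
grip_force: 0.0
```

```bash
cat >> h.py <<'E'
def inmat(c,col):
    h=cv2.cvtColor(c["frame"],cv2.COLOR_RGB2HSV)
    k=max(blobs(c,col,300),key=cv2.contourArea);x,y,w,hh=cv2.boundingRect(k)
    m=((h[...,1]<110)).astype(np.uint8);r=np.zeros_like(m);r[y+4:y+hh-4,x+5:x+w-5]=m[y+4:y+hh-4,x+5:x+w-5]
    r=cv2.morphologyEx(r,cv2.MORPH_CLOSE,np.ones((5,5)))
    for q in cv2.findContours(r,0,1)[0]:
        if cv2.contourArea(q)>80: print(col,"window in dock",worldrect(c,q,28))
E
python3 - <<'E'
from h import *
t=arm.camera("top");cv2.imwrite("pics/t3.png",t["frame"][:,:,::-1]);cassettes(t);inmat(t,"red");print(arm.read_state()["eef_pos"])
E
```

```text
blue [548.1  -4.5  80.   98.6  -5.6] [504. -56.] [590.  46.]
blue [667.9  12.7  81.2  98.5   3.6] [627. -37.] [710.  64.]
blue [ 556.  -263.3  124.2  368.9   89.9] [ 371. -325.] [ 741. -201.]
red [543.3 246.4 124.6 371.2  89.6] [358. 183.] [729. 308.]
red window in dock [ 4.343e+02  2.503e+02  4.970e+01  6.810e+01 -4.000e-01]
[556.56394837  89.38156674  80.02386812]
```

{"api": "step_arm", "payload": {
  "commands": [0, 0, -0.05, 0, 0, 0, 0, 0, -0.09, 0, 0, 0, 0, 0, -0.101, 0, 0, 0, 0, -0.02, -0.101, 0, 0, 0, 0, -0.035, -0.101, 0, 0, 0, 0, -0.05, -0.101, 0, 0, 0, 0, -0.065, -0.101, 0, 0, 0, 0, -0.085, -0.101, 0, 0, 0]
}}

```text
time_s: 8.95
eef_pos: [549.4, 21.4, -0.9]
ee_rot: [-0.0, 0.707, 0.708, 0.002]
ft_force: [-0.0, 2.8, 3.3]
finger_gap: 38.6
grip_force: 2.1
```

```bash
python3 - <<'E'
from h import *
t=arm.camera("top");cassettes(t);s=arm.read_state();print(s["eef_pos"],s["ft_force"])
E
```

```text
blue [ 556.  -263.4  124.3  368.9   89.9] [ 371. -325.] [ 741. -201.]
red [543.1 245.5 125.4 371.9 -89.9] [357. 183.] [729. 308.]
[549.39366353  16.90268367  -0.8468925 ] [-0.46624286 -2.47584416  1.08510197]
```

Contact is as expected, with the cassette's face at about y = 11. The remaining push is from y 20 to −210.

{"api": "step_arm", "payload": {
  "commands": [0, -0.02, 0, 0, 0, 0, 0, -0.045, 0, 0, 0, 0, 0, -0.07, 0, 0, 0, 0, 0, -0.095, 0, 0, 0, 0, 0, -0.12, 0, 0, 0, 0, 0, -0.145, 0, 0, 0, 0, 0, -0.165, 0, 0, 0, 0, 0, -0.18, 0, 0, 0, 0]
}}

```text
time_s: 9.8
eef_pos: [548.7, -124.0, -1.7]
ee_rot: [-0.0, 0.707, 0.707, 0.001]
ft_force: [-0.4, 4.6, 4.6]
finger_gap: 39.2
grip_force: 2.7
```

{"api": "step_arm", "payload": {
  "commands": [0, -0.02, 0, 0, 0, 0, 0, -0.04, 0, 0, 0, 0, 0, -0.06, 0, 0, 0, 0, 0, -0.075, 0, 0, 0, 0, 0, -0.085, 0, 0, 0, 0, 0, -0.09, 0, 0, 0, 0, 0, -0.09, 0, 0, 0, 0]
}}

```text
time_s: 10.5
eef_pos: [548.1, -196.4, -2.4]
ee_rot: [0.0, 0.707, 0.707, -0.0]
ft_force: [-0.3, 1.4, 0.3]
finger_gap: 38.6
grip_force: 0.6
```

{"api": "step_arm", "payload": {
  "commands": [0, -0.01, 0, 0, 0, 0, 0, -0.017, 0, 0, 0, 0, 0, -0.017, 0, 0, 0, 0, 0, 0.02, 0, 0, 0, 0, 0, 0.06, 0.04, 0, 0, 0, 0.03, 0.11, 0.1, 0, 0, 0, 0.06, 0.16, 0.1, 0, 0, 0, 0.09, 0.21, 0.1, 0, 0, 0]
}}

```text
time_s: 11.3
eef_pos: [619.3, -33.0, 80.0]
ee_rot: [0.002, 0.708, 0.706, 0.001]
ft_force: [0.6, -0.8, 0.4]
finger_gap: 38.2
grip_force: 0.0
```

{"api": "step_arm", "payload": {
  "commands": [0.03, 0.05, 0, 0, 0, 0, 0.06, 0.1, 0, 0, 0, 0, 0.06, 0.15, 0, 0, 0, 0, 0.06, 0.166, 0, 0, 0, 0, 0.06, 0.166, 0, 0, 0, 0]
}}

```text
time_s: 11.8
eef_pos: [664.6, 102.3, 76.7]
ee_rot: [-0.0, 0.705, 0.709, -0.0]
ft_force: [-1.0, -0.0, -0.4]
finger_gap: 38.3
grip_force: 0.0
```

```bash
python3 - <<'E'
from h import *
t=arm.camera("top");cv2.imwrite("pics/t4.png",t["frame"][:,:,::-1]);cassettes(t)
h=cv2.cvtColor(t["frame"],cv2.COLOR_RGB2HSV);m=((h[...,1]<110)).astype(np.uint8);r=np.zeros_like(m);r[166:298,432:472]=m[166:298,432:472]
r=cv2.morphologyEx(r,cv2.MORPH_CLOSE,np.ones((5,5)))
for q in cv2.findContours(r,0,1)[0]:
    if cv2.contourArea(q)>80: print("win",worldrect(t,q,28))
s=arm.read_state();print(s["eef_pos"],s["ft_force"])
E
```

```text
blue [667.9  12.7  81.2  98.8   3.5] [625. -37.] [710.  64.]
blue [ 556.2 -263.2  124.   368.5   89.8] [ 372. -325.] [ 741. -201.]
red [543.3 250.4 118.  371.3  89. ] [358. 188.] [729. 308.]
win [ 553.2 -270.4   48.    71.7   -0.9]
[664.77077511  99.24435415  77.10298692] [-0.08122675 -1.21560607  0.31774781]
```

{"api": "step_arm", "payload": {
  "commands": [0.003, 0, -0.05, 0, 0, 0, 0.003, 0, -0.09, 0, 0, 0, 0.003, 0, -0.098, 0, 0, 0, 0.003, -0.02, -0.098, 0, 0, 0, 0.003, -0.035, -0.098, 0, 0, 0, 0.003, -0.05, -0.098, 0, 0, 0, 0.003, -0.065, -0.098, 0, 0, 0, 0.003, -0.085, -0.098, 0, 0, 0]
}}

```text
time_s: 12.65
eef_pos: [668.7, 33.1, 0.8]
ee_rot: [-0.0, 0.707, 0.708, 0.002]
ft_force: [0.5, 3.6, 3.6]
finger_gap: 38.1
grip_force: 2.0
```

{"api": "step_arm", "payload": {
  "commands": [0, -0.02, 0, 0, 0, 0, 0, -0.045, 0, 0, 0, 0, 0, -0.07, 0, 0, 0, 0, 0, -0.095, 0, 0, 0, 0, 0, -0.12, 0, 0, 0, 0, 0, -0.145, 0, 0, 0, 0, 0, -0.165, 0, 0, 0, 0, 0, -0.18, 0, 0, 0, 0]
}}

```text
time_s: 13.45
eef_pos: [667.3, -113.9, -0.6]
ee_rot: [0.0, 0.707, 0.707, 0.0]
ft_force: [-0.1, 3.4, 2.2]
finger_gap: 38.5
grip_force: 2.0
```

{"api": "step_arm", "payload": {
  "commands": [0, -0.02, 0, 0, 0, 0, 0, -0.04, 0, 0, 0, 0, 0, -0.06, 0, 0, 0, 0, 0, -0.08, 0, 0, 0, 0, 0, -0.1, 0, 0, 0, 0, 0, -0.112, 0, 0, 0, 0, 0, -0.118, 0, 0, 0, 0, 0, -0.118, 0, 0, 0, 0]
}}

```text
time_s: 14.25
eef_pos: [666.9, -208.4, -1.2]
ee_rot: [0.0, 0.707, 0.707, -0.001]
ft_force: [-0.3, 0.6, -0.3]
finger_gap: 38.7
grip_force: 0.0
```

{"api": "step_arm", "payload": {
  "commands": [0, 0.02, 0, 0, 0, 0, 0, 0.06, 0.02, 0, 0, 0, -0.02, 0.1, 0.07, 0, 0, 0, -0.04, 0.14, 0.12, 0, 0, 0, -0.06, 0.18, 0.16, 0, 0, 0, -0.1, 0.18, 0.2, 0, 0, 0, -0.12, 0.18, 0.24, 0, 0, 0, -0.12, 0.18, 0.24, 0, 0, 0],
  "hand": 0
}}

```text
time_s: 15.05
eef_pos: [572.1, -61.1, 195.2]
ee_rot: [0.002, 0.706, 0.708, 0.003]
ft_force: [1.1, -0.1, -0.2]
finger_gap: 0.7
grip_force: 0.0
```

```bash
python3 - <<'E'
from h import *
t=arm.camera("top");cv2.imwrite("pics/t5.png",t["frame"][:,:,::-1])
inmat(t,"red")
h=cv2.cvtColor(t["frame"],cv2.COLOR_RGB2HSV);m=((h[...,1]<110)).astype(np.uint8);r=np.zeros_like(m);r[166:298,432:472]=m[166:298,432:472]
r=cv2.morphologyEx(r,cv2.MORPH_CLOSE,np.ones((5,5)))
for q in cv2.findContours(r,0,1)[0]:
    if cv2.contourArea(q)>80: print("win",worldrect(t,q,28))
s=arm.read_state();print(s["eef_pos"],s["ft_force"])
E
```

```text
red window in dock [ 4.343e+02  2.503e+02  4.970e+01  6.810e+01 -4.000e-01]
win [ 553.2 -270.4   48.    71.7   -0.9]
win [ 666.2 -268.8   49.    71.    -0.7]
[572.07192871 -60.85510181 193.17401742] [ 0.33817939  0.46872463 -0.12496856]
```

View pics/t5.png

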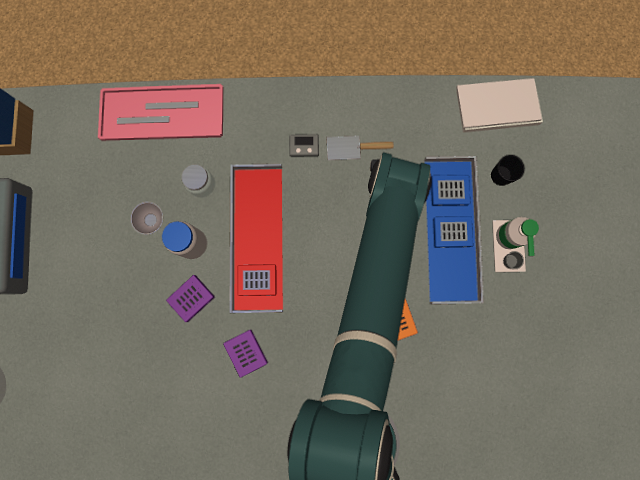

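All three cassettes are inside their docks: red window at (257,280), blue windows at (451,189) and (454,231). Next is the pump at about (539.5, −424.5).

{"api": "step_arm", "payload": {
  "commands": [-0.04, -0.455, 0.01, 0, 0, 0, -0.04, -0.455, 0.01, 0, 0, 0, -0.04, -0.455, 0.01, 0, 0, 0, -0.04, -0.455, 0.01, 0, 0, 0, -0.04, -0.455, 0.01, 0, 0, 0, -0.04, -0.455, 0.01, 0, 0, 0, -0.04, -0.455, 0.01, 0, 0, 0, -0.04, -0.455, 0.01, 0, 0, 0]
}}

```text
time_s: 15.9
eef_pos: [536.5, -432.1, 197.1]
ee_rot: [-0.0, 0.709, 0.705, -0.002]
ft_force: [0.9, -0.6, -0.3]
finger_gap: 0.6
grip_force: 0.0
```

{"api": "step_arm", "payload": {
  "commands": [0, 0, 0, 0, 0, 0, 0, 0, 0, 0, 0, 0, 0, 0, 0, 0, 0, 0]
}}

```text
time_s: 16.2
eef_pos: [540.9, -423.4, 198.2]
ee_rot: [-0.001, 0.706, 0.708, 0.001]
ft_force: [-1.2, -0.1, -0.5]
finger_gap: 0.7
grip_force: 0.0
```

Centred on the pump. Descending to just above or at contact.

{"api": "step_arm", "payload": {
  "commands": [0, 0, -0.02, 0, 0, 0, 0, 0, -0.04, 0, 0, 0, 0, 0, -0.046, 0, 0, 0, 0, 0, -0.05, 0, 0, 0, 0, 0, -0.05, 0, 0, 0]
}}

```text
time_s: 16.7
eef_pos: [539.4, -425.7, 158.7]
ee_rot: [-0.001, 0.707, 0.707, 0.0]
ft_force: [-0.9, 1.7, 3.2]
finger_gap: 0.5
grip_force: 1.3
```

{"api": "step_arm", "payload": {
  "commands": [0, 0, -0.005, 0, 0, 0, 0, 0, -0.01, 0, 0, 0, 0, 0, -0.0125, 0, 0, 0, 0, 0, -0.0125, 0, 0, 0]
}}

```text
time_s: 17.1
eef_pos: [539.9, -426.6, 149.5]
ee_rot: [0.001, 0.707, 0.707, 0.0]
ft_force: [-2.2, 2.5, 5.5]
finger_gap: 0.6
grip_force: 3.0
```

{"api": "step_arm", "payload": {
  "commands": [0, 0, -0.0025, 0, 0, 0, 0, 0, -0.005, 0, 0, 0, 0, 0, -0.0075, 0, 0, 0, 0, 0, -0.0075, 0, 0, 0]
}}

```text
time_s: 17.5
eef_pos: [540.0, -426.7, 144.8]
ee_rot: [0.001, 0.707, 0.707, 0.001]
ft_force: [-2.3, 4.6, 11.3]
finger_gap: 0.3
grip_force: 5.5
```

{"api": "step_arm", "payload": {
  "commands": [0, 0, -0.0025, 0, 0, 0, 0, 0, -0.005, 0, 0, 0, 0, 0, -0.005, 0, 0, 0]
}}

```text
time_s: 17.8
eef_pos: [540.0, -426.8, 144.5]
ee_rot: [0.001, 0.707, 0.707, 0.001]
ft_force: [-8.0, 8.8, 30.1]
finger_gap: 0.2
grip_force: 15.0
```

It is fully down: 30 N and no further motion. Releasing straight up and clearing away.

{"api": "step_arm", "payload": {
  "commands": [0, 0, 0.005, 0, 0, 0, 0, 0, 0.015, 0, 0, 0, 0, 0, 0.03, 0, 0, 0, 0, 0, 0.06, 0, 0, 0, 0, 0, 0.09, 0, 0, 0, 0, 0.05, 0.1, 0, 0, 0, 0, 0.1, 0.1, 0, 0, 0, 0, 0.15, 0.1, 0, 0, 0]
}}

```text
time_s: 18.6
eef_pos: [539.3, -306.1, 219.2]
ee_rot: [0.001, 0.707, 0.707, -0.0]
ft_force: [0.2, 0.9, -0.9]
finger_gap: 0.3
grip_force: 0.0
```

{"api": "step_arm", "payload": {
  "commands": [0, 0.06, 0, 0, 0, 0, 0, 0.12, 0, 0, 0, 0, 0, 0.18, 0, 0, 0, 0, 0, 0.24, 0, 0, 0, 0, 0, 0.28, 0, 0, 0, 0, 0, 0.28, 0, 0, 0, 0, 0, 0.28, 0, 0, 0, 0]
}}

```text
time_s: 19.3
eef_pos: [539.7, -82.5, 219.1]
ee_rot: [0.001, 0.707, 0.708, -0.0]
ft_force: [0.3, -0.4, -0.1]
finger_gap: 0.5
grip_force: 0.0
```

```bash
python3 - <<'E'
from h import *
t=arm.camera("top");c=arm.camera("side")
print(arm.read_state()["eef_pos"])
print([cv2.boundingRect(k) for k in blobs(c,"green")],[cv2.boundingRect(k) for k in blobs(t,"green")])
cv2.imwrite("pics/f.png",np.hstack([cv2.resize(c["frame"],(400,300)),cv2.resize(t["frame"],(400,300))])[:,:,::-1])
E
```

```text
[539.52108804 -84.36842002 219.20541196]
[(386, 386, 40, 29), (376, 336, 49, 21)] [(499, 225, 15, 23), (522, 220, 17, 36)]
```

View pics/f.png

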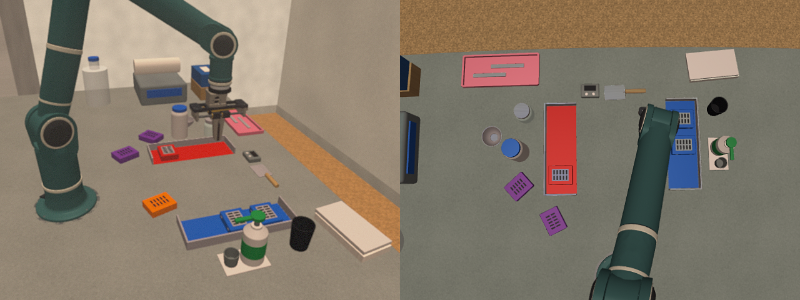

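The pump head is back at its original pixels (376,336 in the side view). All three cassettes are in their docks and nothing else has moved, so I'm handing in.

```bash
python3 -c "
from plant import arm
print(arm.close_job())"
```

```text
the job is handed in; nothing more can be done
None
```

I slid the red cassette into the red dock and both blue ones into the blue dock, then pressed the pump fully down and let it spring back; I handed the job in at about 19 s, and no verdict was returned.

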